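# Shut and bolt the gate of the casting box

## Task

Get the plywood casting box ready for pouring: push its hinged front gate shut, then push the gate's slide bolt along its slot, all the way into the keeper on the post beside it, and press the bolt's knob down into the notch at the end of the slot so that it cannot creep back. Push and press only, with the fingertips or the outside of the fingers: do not pinch the gate or the knob, and leave the rock sample in the box and the things lying round it where they are. Finish with the hand clear.

Things in the scene. Friction and masses are not known exactly. Their poses are not given: they have to be found in the camera images.
- casting_box: Open plywood casting box fixed to the bench, 224 mm wide, rim 100 mm above the bench. Origin: on the bench under its middle; x from the front (gate side, to the robot) to the back, y to the left along the shut gate, z up. Shut gate's outer face: x = -83 mm. Left of it the fixed front post (y 66 to 112) with the bolt's steel keeper (y 69 to 89, 26 mm proud of the post, 55 to 81 mm above the bench).
- gate (a joint): Angle of the front gate in rad: 0 shut (stop), positive open, its left, free end swung out towards the robot (starts 0.2 to 0.6, limit 0.9). Plywood board 170 mm long, 18 mm thick, 19 to 100 mm above the bench, on a vertical hinge at its right end. Stiff hinge (0.12 N m): it stays where it is left.
- gate_hinge (a point): Point on the vertical hinge axis of the gate, 68 mm above the bench (the height of the bolt): the gate's outer face passes 2 mm behind it.
- gate_push (a point): Foremost point of the left collar of the bolt's barrel (24 mm diameter, 26 mm long, fixed on the gate near its free end, 68 mm above the bench): a good place to push the gate shut. Moves with the gate, 147 mm along it from the hinge; its x axis points into the box square to the gate, y along the gate to its free end.
- bolt (a joint): Travel of the steel slide bolt in m along the gate's outer face: 0 drawn back, 0.042 (stop) fully shot to the left into the keeper (starts 0 to 0.008). Level rod of 14 mm diameter with a round nose, its axis 14 mm in front of the gate's face, 68 mm above the bench; 2 N of friction, no spring. It enters the keeper only when the gate is shut.
- knob (a joint): Swing of the knob about the bolt's rod in rad: 0 the stem points straight out from the gate, level (start); 0.95 (stop) pressed down in the notch. The slot's lower lip stops it at about 0.13 until the bolt has travelled 0.038 m; there the lip ends in a notch 15 mm wide for the stem. Down there it locks the bolt. Stiff (0.05 N m), no spring: stays where it is left.
- knob_end (a point): Centre of the knob on the bolt's stem: knob 15 mm diameter, 14 mm long (along the gate); stem 10 mm diameter; 46 mm from the rod's axis, so at first 60 mm in front of the gate's face, 68 mm above the bench; 85 mm along the gate from the hinge when the bolt is drawn back. Push its right side to the left to shoot the bolt, press on its top to turn it down.
- notch (a point): Middle of the mouth of the notch on the front of the barrel, where the lower lip of the slot is cut away: the place along the gate (126 mm from the hinge) at which the stem turns down. Moves with the gate.
- rock_sample: Grey-brown rock chip 49 x 64 x 18 mm lying loose on the clay bed in the casting box. Origin: middle of its underside. Leave it.
- brush_red: Red-handled brush 20 x 159 x 10 mm lying in front of the box. Origin: middle of its underside. Leave it.
- modelling_stick: Wooden modelling stick 18 x 170 x 9 mm lying to the left of the box. Origin: middle of its underside. Leave it.
- paint_tube_white: White-capped paint tube 28 x 98 x 13 mm lying front left. Origin: middle of its underside. Leave it.
- paint_tube_red: Red-capped paint tube 28 x 110 x 13 mm lying front left. Origin: middle of its underside. Leave it.
- loop_tool: Wire loop tool with wooden handle 29 x 168 x 14 mm lying to the right of the box. Origin: middle of its underside. Leave it.
- sanding_block: Red sanding block 76 x 107 x 35 mm to the right. Origin: middle of its underside. Leave it.
- glue_bottle: White glue bottle with orange nozzle, 52 mm diameter, 142 mm tall, standing behind on the right. Origin: middle of its underside. Leave it.

How it is judged:
By the outcome, as a careful person would: the job done as asked, in the order asked, and still so for the second after the job is handed in, with the robot touching nothing.
It also fails if it takes over 51 s, if anything falls off the work surface, if the arm or the gripper's body presses on something with over 40 N, if the wrist force passes 120 N, or if a joint passes its speed limit or range.

## Robot

A 6-joint arm with a two-finger parallel gripper is mounted at the origin on a cart in front of the work surface, level with it; the furniture and walls round the work are solid. World frame = base frame: x ahead of the robot, y to its left, z up, the work surface at z = 0. Lengths are in mm, angles in rad, forces in N, time in s.
With the tool pointing down it reaches from about 275 to 1000 mm from the base axis. Payload 8.4 kg.
Tool frame: the origin (TCP) lies midway between the tips of the shut fingers; the grasp point (between the pads) lies 19 mm behind it; z points along the fingers, y is the line along which they close (so a half turn about z gives the same grasp; the last joint's range is limited). The gripper opens to 85 mm and grips with 20 to 120 N. Pads are 22 mm wide; open, the fingers measure 114 mm over their backs; the gripper's body (76 mm by 85 mm) begins 54 mm behind the grasp point. The pads swing forward as they close: fully open they stand 13 mm farther back than shut.
Start: joints at [1.245, 0.353, 1.633, -0, 1.155, -0.002], TCP at [198.856, 592.524, 231.281] pointing down, gripper open.
Joint ranges: [-2.63, 2.63], [-0.92, 2.1], [0.06, 2.66], [-1.3, 4.44], [0, 2.69], [-3.02, 3.02]. Speed limits (rad/s): [2.22, 2.22, 2.79, 3.14, 3.14, 3.14].

## Interface

Orientations are given as [roll, pitch, yaw] about the fixed x, y, z axes, in that order (R = Rz(yaw) Ry(pitch) Rx(roll)).
In Python, from rig import monitor, imaging, r gives the robot as it stands.
- The arm moves only by the tool drive_tool, never from a script. Its argument "plan" is a list of rows, each an object of numbers: "x", "y", "z": the shift along the tool's x, y, z in units of 50 mm (1.0 is 50 mm); "ax", "ay", "az": the turn, a rotation vector about the tool's x, y, z in units of 6 degrees (1.0 is 6 degrees); "hand": the finger opening in mm, from 0 to 85.4. In form: [{"x": .., "y": .., "z": .., "ax": .., "ay": .., "az": .., "hand": ..}, ...]. A call has 1 to 8 rows; each row is the pose to reach, as a shift and turn from the pose commanded when the call began, along the tool's axes at that moment; what a row does not reach only later rows make up. A row lasts 1/10 s, in which the tool goes at most 50 mm and 8.59 degrees, less where a joint would pass 70% of its speed; a pose out of reach is approached as far as the arm can. A call with a gripper value outside its range is refused whole. The fingers move at their own pace and stop on an object; "grip_force" is the grip in N (left out, the last holds). Time passes only in rows, so rows that repeat a pose let the fingers close. It gives the time, the measured TCP pose, the force, the opening and the grip force at its end, in the units of the state.
- monitor.sense(): the state, without advancing time (a new reading comes with each control period).
- imaging.grab_frame(name): name is "scene" or "top" or "wrist"; returns the picture (384x512x3 uint8, red, green, blue); there is no depth.
- imaging.camera_info(name): a dict with "mtx" (3x3 intrinsics, pixels), "R" (3x3) and "t" (3): a world point X has camera coordinates R X + t. Camera axes: x right, y down, z forward; pixel columns grow to the right and rows downward; lengths in mm; the calibration is good to about 2 mm. A picture is of the moment at which its call begins: read the wrist's pose just before it. camera_info takes no time and is no camera call; for the wrist camera it gives the pose at the moment of the call.
- r.sign_off(): hands the job in; it is judged then, once.
The state is a dict: "clock": time; "qpos": joint angles; "qvel": joint speeds; "joint_efforts": joint torques, N m; "eef_pos": TCP position; "tcp_rot": TCP orientation; "contact_force": force on the tool from outside, world axes, zero at the start; "wrist_torque": the same for the moment, N m; "opening": opening from 0.0 (shut) to 1.0 (fully open); "grasp_force": force on a finger pad.
Only numpy, scipy, OpenCV 4.12 (cv2) and the standard library are available. Lean on these libraries where they do the work, as an engineer would, in place of code of your own. Each camera call takes 0.05 s, during which the arm holds its last target. There are 200 camera calls.

## Working session

There is one attempt and no reset: what is moved stays moved. The work goes in short steps, Python scripts to look and compute and a tool call to move; the robot and the scene stay as the last step left them, time stands still between calls to the robot, and variables do not carry over. Pictures are saved under pics/ and viewed, at most 10 in all, crops included, and the job is handed in when it is done.

Besides the shell and the picture viewer there is one more tool, called after "Request:" as name(argument=value, ...) on one line, values as JSON. drive_tool: Moves the arm, as the interface text tells. Its arguments: {"type":"object","properties":{"plan":{"type":"array","items":{"type":"object","properties":{"x":{"type":"number"},"y":{"type":"number"},"z":{"type":"number"},"ax":{"type":"number"},"ay":{"type":"number"},"az":{"type":"number"},"hand":{"type":"number"}}}},"grip_force":{"type":"number"}},"required":["plan"]}

```bash
mkdir -p pics; ls; python3 - <<'E'
from rig import monitor, imaging, r
import cv2, numpy as np
for n in ("scene","top"):
    f=imaging.grab_frame(n); cv2.imwrite(f"pics/{n}0.png",cv2.resize(f[:,:,::-1],(800,600),interpolation=cv2.INTER_CUBIC))
    c=imaging.camera_info(n); print(n,c)
s=monitor.sense(); print(s)
E
```

```text
pics
scene {'mtx': array([[382.84634212,   0.        , 254.93993387],
       [  0.        , 382.84634212, 190.49790074],
       [  0.        ,   0.        ,   1.        ]]), 'R': array([[-0.99921524,  0.03015265, -0.025685  ],
       [ 0.03557487,  0.39804615, -0.91667534],
       [-0.01741638, -0.91686972, -0.39880646]]), 't': array([ 481.93040865,   26.35283869, 1101.26931525])}
top {'mtx': array([[348.703431  ,   0.        , 253.75829442],
       [  0.        , 348.703431  , 197.04772618],
       [  0.        ,   0.        ,   1.        ]]), 'R': array([[ 0.07683785, -0.99704075,  0.0023866 ],
       [-0.96973701, -0.0752896 , -0.23225332],
       [ 0.23174571,  0.01553147, -0.9726524 ]]), 't': array([ 56.69669203, 495.5966912 , 843.57012961])}
{'clock': 0.1, 'qpos': array([ 1.24459934e+00,  3.53586858e-01,  1.63406803e+00, -1.80106937e-05,
        1.15519557e+00, -2.41010777e-03]), 'qvel': array([-0.00010577, -0.00140267, -0.00351706, -0.00030978,  0.00111441,
        0.00057842]), 'joint_efforts': array([ 1.92499530e-03, -6.06366634e+01, -3.42822897e+01,  1.20648206e-04,
        3.96138828e-03, -1.11359489e-05]), 'eef_pos': array([198.72244358, 592.11093062, 230.62823769]), 'tcp_rot': array([-3.14033481e+00,  1.34368621e-05,  2.81781307e+00]), 'contact_force': array([0.6048964 , 0.49962483, 0.49269343]), 'wrist_torque': array([-0.011164  , -0.00902823,  0.00184956]), 'grasp_force': 0.0, 'opening': 0.9998094010924952}
```

View pics/scene0.png

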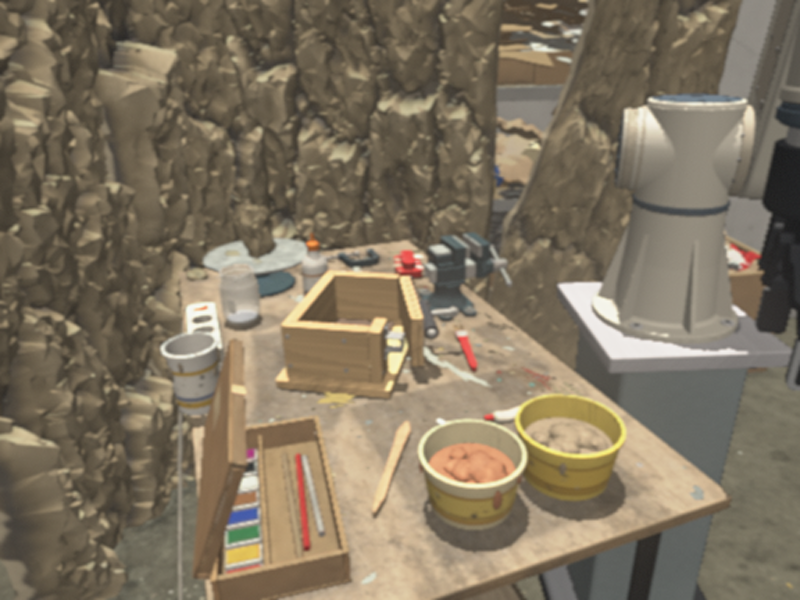

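View pics/top0.png

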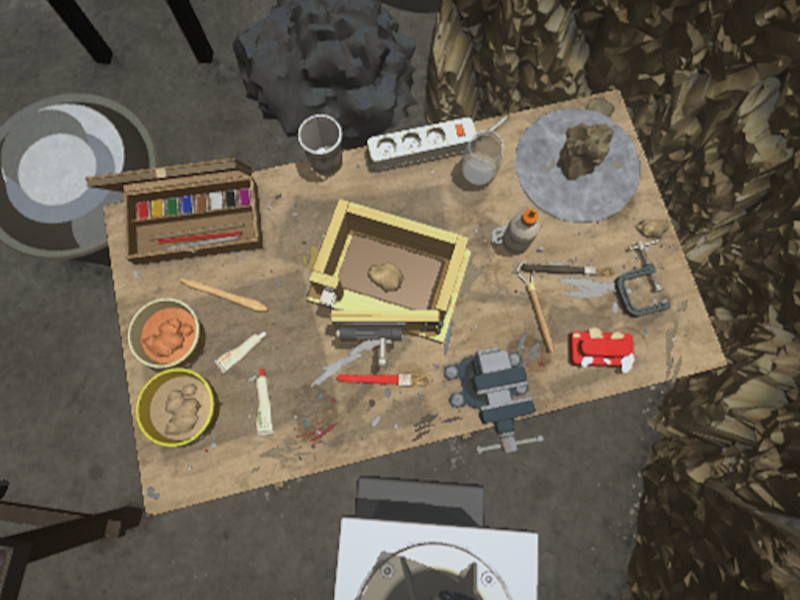

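The top view shows the box at around (390,265). The gate runs from the hinge near (440,325) to its free end near (332,315), the knob is at about (382,355), and the keeper is at about (328,297). I'll enlarge that area.

```bash
python3 - <<'E'
from rig import monitor, imaging, r
import cv2, numpy as np
f=imaging.grab_frame("top")[120:245,185:310]
cv2.imwrite("pics/topc.png",cv2.resize(f[:,:,::-1],(600,600),interpolation=cv2.INTER_CUBIC))
E
```

```text
(no output)
```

View pics/topc.png

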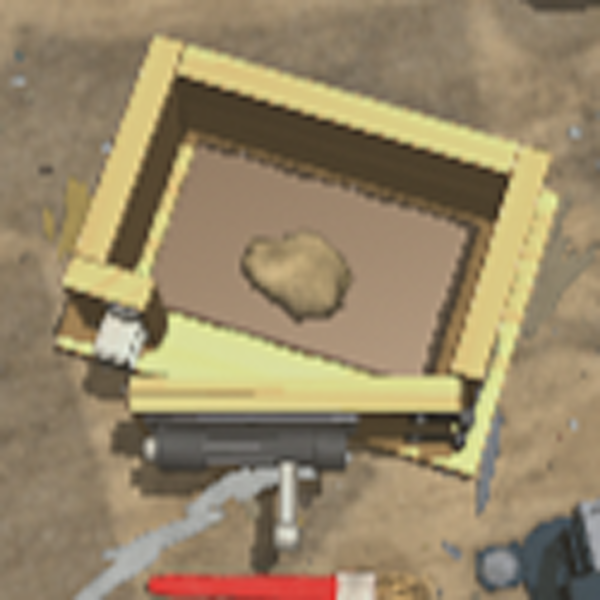

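The crop shows the rim corners at (155,38) and (550,152), and the front-left post corner at (64,285). The gate top's front edge runs from (130,412) to (463,408), and the knob's tip is at about (287,538).

```bash
cat > h.py <<'E'
import numpy as np
from rig import monitor, imaging, r
def ray(name,u,v,z):
    c=imaging.camera_info(name); R,t,K=c["R"],np.array(c["t"]),c["mtx"]
    d=R.T@np.linalg.solve(K,[u,v,1]); o=-R.T@t
    return o+d*(z-o[2])/d[2]
E
python3 - <<'E'
from h import *
P=lambda u,v,z: ray("top",(u+.5)/4.8-.5+185,(v+.5)/4.8-.5+120,z)
for n,a in dict(BL=(155,38,100),BR=(550,152,100),FL=(64,285,100),gL=(130,412,100),gR=(463,408,100),knobtip=(287,540,68),bnose=(150,450,70),barR=(346,460,68),barLfrontedge=(160,466,68),keeperfrontL=(97,355,81),keeperFR=(137,366,81)).items(): print(n,P(*a).round(1))
bl,br,fl=P(155,38,100),P(550,152,100),P(64,285,100)
d=bl-br; print(np.linalg.norm(d),np.degrees(np.arctan2(d[1],d[0])), np.linalg.norm(bl-fl),np.degrees(np.arctan2(*(bl-fl)[[1,0]])))
g=P(130,412,100)-P(463,408,100);print(np.linalg.norm(g),np.degrees(np.arctan2(g[1],g[0])))
E
```

```text
BL [656.7 203.3 100. ]
BR [608.1 -11.9 100. ]
FL [515.2 236.4 100. ]
gL [450.8 195.2 100. ]
gR [466.   25.9 100. ]
knobtip [395.9 111.   68. ]
bnose [437.4 186.7  70. ]
barR [440.4  83.5  68. ]
barLfrontedge [429.6 180.8  68. ]
keeperfrontL [483.8 218.3  81. ]
keeperFR [479.5 196.7  81. ]
220.66900081023607 77.27886099111238 145.31787744671655 -13.15771826124498
169.94979205749797 95.13998651928459
```

Request:
drive_tool(plan=[{"x": -0.75, "y": -0.8, "z": 0.2, "az": -0.1, "hand": 0}, {"x": -1.5, "y": -1.6, "z": 0.4, "az": -0.25, "hand": 0}, {"x": -2.25, "y": -2.4, "z": 0.6, "az": -0.35, "hand": 0}, {"x": -3.0, "y": -3.2, "z": 0.8, "az": -0.45, "hand": 0}, {"x": -3.8, "y": -4.0, "z": 1.0, "az": -0.6, "hand": 0}, {"x": -4.55, "y": -4.8, "z": 1.2, "az": -0.7, "hand": 0}, {"x": -5.3, "y": -5.6, "z": 1.4, "az": -0.8, "hand": 0}, {"x": -6.07, "y": -6.44, "z": 1.6, "az": -0.93, "hand": 0}])

```text
invalid input
```

Request:
drive_tool(plan=[{"x": 0, "y": 0, "z": 0, "hand": 0}, {"x": 0, "y": 0, "z": 0, "hand": 0}])

```text
invalid input
```

```bash
python3 - <<'E'
from h import *
import cv2
s=monitor.sense(); print(s["clock"],s["eef_pos"],s["tcp_rot"],s["contact_force"],s["opening"])
f=imaging.grab_frame("wrist"); cv2.imwrite("pics/w1.png",cv2.resize(f[:,:,::-1],(800,600),interpolation=cv2.INTER_CUBIC))
c=imaging.camera_info("wrist")
def pr(X): 
    p=c["mtx"]@(c["R"]@np.array(X)+c["t"]); return (p[:2]/p[2]*800/512).round()
H=np.array([464,26,68.]);th=.314;d=np.array([np.cos(np.radians(77.1)+th),np.sin(np.radians(77.1)+th),0]);n=np.array([-d[1],d[0],0])
print(pr(H+[0,0,32]),pr(H+170*d+[0,0,32]),"knob",pr(H+90*d+58*n),"push",pr(H+147*d+24*n))
E
```

```text
0.15 [198.75775445 592.19889847 230.75310935] [-3.14059289e+00 -2.50759100e-05  2.81777332e+00] [-0.57843882  0.27276024 -0.32631997] 1.0022259690790742
[-138.  775.] [ 28. 719.] knob [-64. 659.] push [ 16. 667.]
```

View pics/w1.png

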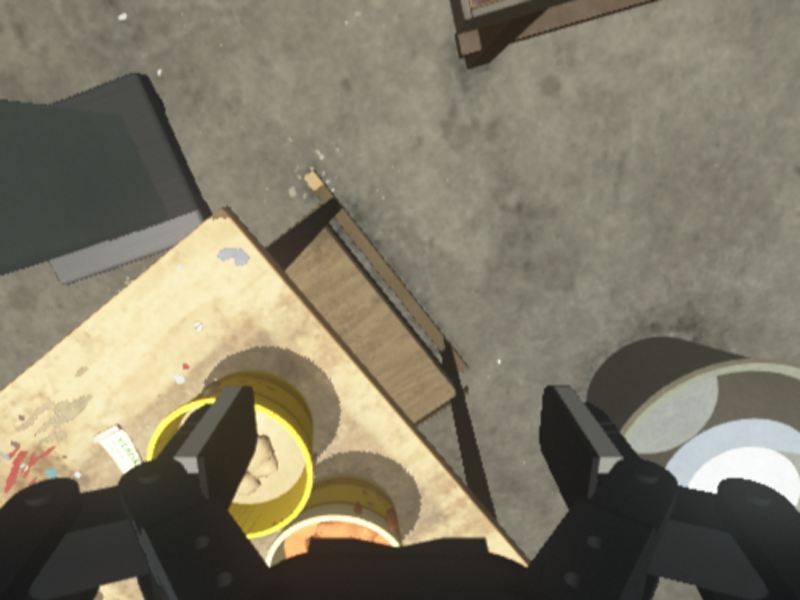

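The first wrist view only shows the table's left edge and the open fingers. The moves were refused, so I'll send every key this time.

Request:
drive_tool(plan=[{"x": -0.75, "y": -0.8, "z": 0.2, "ax": 0, "ay": 0, "az": -0.1, "hand": 0}, {"x": -1.5, "y": -1.6, "z": 0.4, "ax": 0, "ay": 0, "az": -0.25, "hand": 0}, {"x": -2.25, "y": -2.4, "z": 0.6, "ax": 0, "ay": 0, "az": -0.35, "hand": 0}, {"x": -3.0, "y": -3.2, "z": 0.8, "ax": 0, "ay": 0, "az": -0.45, "hand": 0}, {"x": -3.8, "y": -4.0, "z": 1.0, "ax": 0, "ay": 0, "az": -0.6, "hand": 0}, {"x": -4.55, "y": -4.8, "z": 1.2, "ax": 0, "ay": 0, "az": -0.7, "hand": 0}, {"x": -5.3, "y": -5.6, "z": 1.4, "ax": 0, "ay": 0, "az": -0.8, "hand": 0}, {"x": -6.07, "y": -6.44, "z": 1.6, "ax": 0, "ay": 0, "az": -0.93, "hand": 0}], grip_force=20)

```text
clock: 1.0
eef_pos: [364.5, 233.6, 159.9]
tcp_rot: [3.141, 0.001, 2.916]
contact_force: [1.3, -0.1, 0.9]
opening: 0.0
grasp_force: 0.0
```

Request:
drive_tool(plan=[{"x": 0, "y": 0, "z": 0, "ax": 0, "ay": 0, "az": 0, "hand": 0}, {"x": 0, "y": 0, "z": 0, "ax": 0, "ay": 0, "az": 0, "hand": 0}])

```text
clock: 1.2
eef_pos: [364.4, 234.4, 160.0]
tcp_rot: [3.142, -0.0, 2.912]
contact_force: [0.1, -0.1, 0.3]
opening: 0.001
grasp_force: 0.0
```

```bash
python3 - <<'E'
from h import *
import cv2
s=monitor.sense(); print(s["clock"],s["eef_pos"],s["tcp_rot"],s["contact_force"],s["opening"])
f=imaging.grab_frame("wrist"); cv2.imwrite("pics/w2.png",cv2.resize(f[:,:,::-1],(800,600),interpolation=cv2.INTER_CUBIC))
c=imaging.camera_info("wrist")
def pr(X): 
    p=c["mtx"]@(c["R"]@np.array(X)+c["t"]); return (p[:2]/p[2]*800/512).round()
H=np.array([464,26,68.]);th=.314;d=np.array([np.cos(np.radians(77.1)+th),np.sin(np.radians(77.1)+th),0]);n=np.array([-d[1],d[0],0])
print(pr(H+[0,0,32]),pr(H+170*d+[0,0,32]),"knob",pr(H+90*d+58*n),"push",pr(H+147*d+24*n))
E
```

```text
1.2 [364.43657188 234.35902091 159.97182442] [ 3.14151612e+00 -2.36049040e-04  2.91169632e+00] [ 0.06905724 -0.08643245  0.25581834] 0.0012338610927622978
[ 56. 581.] [358. 498.] knob [188. 411.] push [309. 435.]
```

View pics/w2.png

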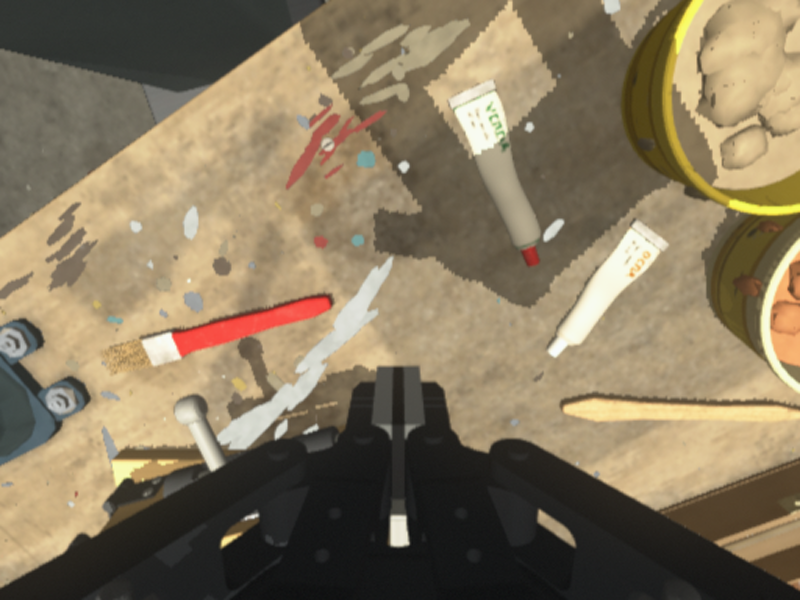

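The wrist view shows the knob at (190,409), against a predicted (188,411), so the estimate holds. I'll go down in front of the bolt collar.

Request:
drive_tool(plan=[{"x": -0.2, "y": -0.4, "z": 0.6, "ax": 0, "ay": 0, "az": 0, "hand": 0}, {"x": -0.4, "y": -0.78, "z": 1.3, "ax": 0, "ay": 0, "az": 0, "hand": 0}, {"x": -0.57, "y": -0.78, "z": 2.1, "ax": 0, "ay": 0, "az": 0, "hand": 0}, {"x": -0.57, "y": -0.78, "z": 2.1, "ax": 0, "ay": 0, "az": 0, "hand": 0}])

```text
clock: 1.65
eef_pos: [380.7, 190.6, 51.5]
tcp_rot: [-3.137, -0.006, 2.916]
contact_force: [-0.6, -0.2, -0.1]
opening: -0.0
grasp_force: 0.0
```

Request:
drive_tool(plan=[{"x": -0.3, "y": 0, "z": 0, "ax": 0, "ay": 0, "az": 0, "hand": 0}, {"x": -0.6, "y": 0, "z": 0, "ax": 0, "ay": 0, "az": 0, "hand": 0}, {"x": -0.75, "y": 0, "z": 0, "ax": 0, "ay": 0, "az": 0, "hand": 0}, {"x": -0.9, "y": 0, "z": 0, "ax": 0, "ay": 0, "az": 0, "hand": 0}, {"x": -1.05, "y": 0, "z": 0, "ax": 0, "ay": 0, "az": 0, "hand": 0}, {"x": -1.2, "y": 0, "z": 0, "ax": 0, "ay": 0, "az": 0, "hand": 0}])

```text
clock: 2.25
eef_pos: [442.1, 177.3, 55.5]
tcp_rot: [3.141, 0.0, 2.915]
contact_force: [-0.9, 0.3, 0.7]
opening: -0.0
grasp_force: 0.6
```

Request:
drive_tool(plan=[{"x": -0.1, "y": 0, "z": 0, "ax": 0, "ay": 0, "az": 0, "hand": 0}, {"x": -0.2, "y": 0, "z": 0, "ax": 0, "ay": 0, "az": 0, "hand": 0}, {"x": -0.3, "y": 0, "z": 0, "ax": 0, "ay": 0, "az": 0, "hand": 0}, {"x": -0.36, "y": 0, "z": 0, "ax": 0, "ay": 0, "az": 0, "hand": 0}, {"x": -0.36, "y": 0, "z": 0, "ax": 0, "ay": 0, "az": 0, "hand": 0}])

```text
clock: 2.75
eef_pos: [459.5, 173.3, 55.0]
tcp_rot: [3.142, 0.0, 2.915]
contact_force: [-0.2, 0.4, -0.1]
opening: 0.001
grasp_force: 0.0
```

Request:
drive_tool(plan=[{"x": -0.03, "y": 0, "z": 0, "ax": 0, "ay": 0, "az": 0, "hand": 0}, {"x": -0.06, "y": 0, "z": 0, "ax": 0, "ay": 0, "az": 0, "hand": 0}, {"x": -0.06, "y": 0, "z": 0, "ax": 0, "ay": 0, "az": 0, "hand": 0}])

```text
clock: 3.05
eef_pos: [460.8, 172.8, 54.8]
tcp_rot: [-3.141, -0.002, 2.915]
contact_force: [-4.4, 3.2, 2.2]
opening: -0.001
grasp_force: 2.6
```

Request:
drive_tool(plan=[{"x": -0.04, "y": 0, "z": 0, "ax": 0, "ay": 0, "az": 0, "hand": 0}, {"x": -0.08, "y": 0, "z": 0, "ax": 0, "ay": 0, "az": 0, "hand": 0}, {"x": -0.08, "y": 0, "z": 0, "ax": 0, "ay": 0, "az": 0, "hand": 0}])

```text
clock: 3.35
eef_pos: [461.1, 172.6, 54.7]
tcp_rot: [-3.14, -0.009, 2.914]
contact_force: [-19.5, 14.2, 14.6]
opening: 0.002
grasp_force: 11.3
```

Request:
drive_tool(plan=[{"x": 0.4, "y": 0, "z": 0, "ax": 0, "ay": 0, "az": 0, "hand": 0}, {"x": 0.9, "y": 0, "z": 0, "ax": 0, "ay": 0, "az": 0, "hand": 0}, {"x": 1.4, "y": 0, "z": 0, "ax": 0, "ay": 0, "az": 0, "hand": 0}, {"x": 1.4, "y": -0.6, "z": 0, "ax": 0, "ay": 0, "az": 0, "hand": 0}, {"x": 1.4, "y": -1.3, "z": 0, "ax": 0, "ay": 0, "az": 0, "hand": 0}, {"x": 1.4, "y": -1.9, "z": 0, "ax": 0, "ay": 0, "az": 0, "hand": 0}, {"x": 1.4, "y": -1.9, "z": 0, "ax": 0, "ay": 0, "az": 0, "hand": 0}])

```text
clock: 4.05
eef_pos: [374.5, 92.6, 54.9]
tcp_rot: [-3.14, -0.002, 2.914]
contact_force: [0.3, -1.0, 0.6]
opening: -0.004
grasp_force: 0.0
```

```bash
python3 - <<'E'
from h import *
import cv2
s=monitor.sense(); print(s["clock"],s["eef_pos"],s["tcp_rot"],s["contact_force"],s["opening"])
d=s["eef_pos"][:2]-[464,26]; a=np.radians(-12.9);X=np.array([np.cos(a),np.sin(a)]);print("o",-d@X,"s",d@[-X[1],X[0]])
a=imaging.grab_frame("top")[120:245,185:310];b=imaging.grab_frame("wrist")
cv2.imwrite("pics/m3.png",np.hstack([cv2.resize(a[:,:,::-1],(400,400),interpolation=cv2.INTER_CUBIC),cv2.resize(b[:,:,::-1],None,fx=.78,fy=400/384)]))
E
```

```text
4.05 [374.53128307  92.64005846  54.86070229] [-3.14036854e+00 -1.55519628e-03  2.91355342e+00] [ 0.29665319 -0.95047606  0.56409234] -0.004289602405642999
o 102.08803414341011 s 44.98424153334826
```

View pics/m3.png

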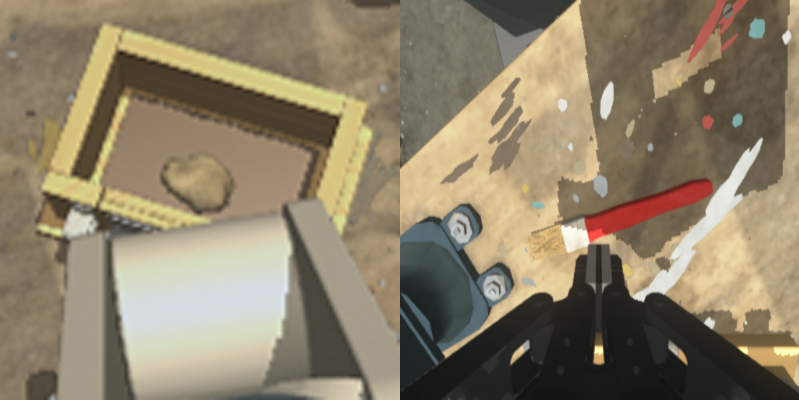

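The gate lies flush with the post in the top view, and the knob is hidden by the arm. Next I'll move in to the right of the knob and push left.

Request:
drive_tool(plan=[{"x": -0.4, "y": 0, "z": 0, "ax": 0, "ay": 0, "az": 0, "hand": 0}, {"x": -0.84, "y": 0, "z": 0, "ax": 0, "ay": 0, "az": 0, "hand": 0}, {"x": -0.84, "y": 0, "z": 0, "ax": 0, "ay": 0, "az": 0, "hand": 0}, {"x": -0.84, "y": 0.2, "z": 0, "ax": 0, "ay": 0, "az": 0, "hand": 0}, {"x": -0.84, "y": 0.4, "z": 0, "ax": 0, "ay": 0, "az": 0, "hand": 0}, {"x": -0.84, "y": 0.6, "z": 0, "ax": 0, "ay": 0, "az": 0, "hand": 0}, {"x": -0.84, "y": 0.6, "z": 0, "ax": 0, "ay": 0, "az": 0, "hand": 0}])

```text
clock: 4.85
eef_pos: [423.9, 116.3, 55.0]
tcp_rot: [3.141, 0.0, 2.917]
contact_force: [-0.2, 0.2, 0.1]
opening: 0.004
grasp_force: 0.0
```

Request:
drive_tool(plan=[{"x": 0, "y": 0.1, "z": 0, "ax": 0, "ay": 0, "az": 0, "hand": 0}, {"x": 0, "y": 0.2, "z": 0, "ax": 0, "ay": 0, "az": 0, "hand": 0}, {"x": 0, "y": 0.3, "z": 0, "ax": 0, "ay": 0, "az": 0, "hand": 0}, {"x": 0, "y": 0.4, "z": 0, "ax": 0, "ay": 0, "az": 0, "hand": 0}, {"x": 0, "y": 0.4, "z": 0, "ax": 0, "ay": 0, "az": 0, "hand": 0}])

```text
clock: 5.35
eef_pos: [428.7, 134.7, 55.0]
tcp_rot: [3.141, 0.0, 2.915]
contact_force: [0.5, -0.7, -0.9]
opening: 0.001
grasp_force: 0.0
```

Request:
drive_tool(plan=[{"x": 0, "y": 0.06, "z": 0, "ax": 0, "ay": 0, "az": 0, "hand": 0}, {"x": 0, "y": 0.12, "z": 0, "ax": 0, "ay": 0, "az": 0, "hand": 0}, {"x": 0, "y": 0.16, "z": 0, "ax": 0, "ay": 0, "az": 0, "hand": 0}, {"x": 0, "y": 0.16, "z": 0, "ax": 0, "ay": 0, "az": 0, "hand": 0}])

```text
clock: 5.75
eef_pos: [430.4, 142.1, 55.0]
tcp_rot: [-3.141, 0.0, 2.915]
contact_force: [-0.1, -2.6, 0.3]
opening: -0.001
grasp_force: 1.4
```

```bash
python3 - <<'E'
from h import *
import cv2
a=imaging.grab_frame("scene")
cv2.imwrite("pics/m4.png",cv2.resize(a[150:270,160:310,::-1],(750,600),interpolation=cv2.INTER_CUBIC))
E
```

```text
(no output)
```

View pics/m4.png

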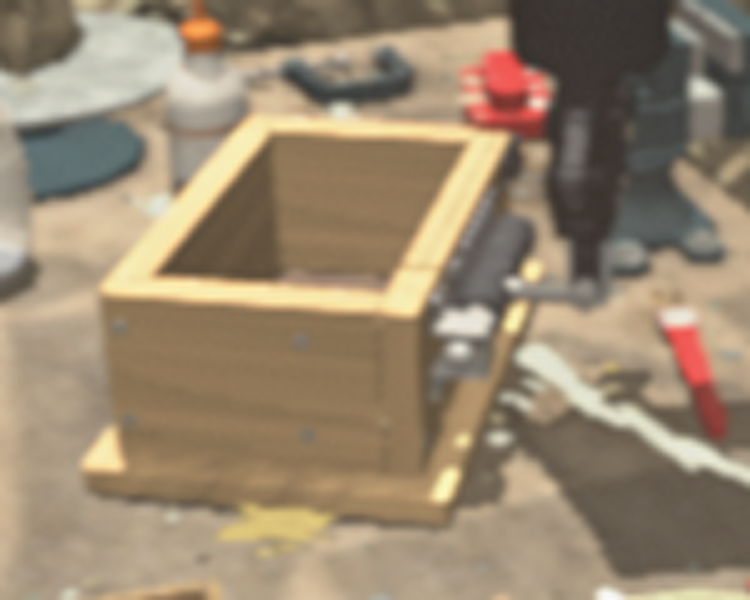

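The scene view shows the gate shut and the finger on the knob at about (590,290). The 2.6 N reading matches the bolt's friction, so I'll keep pushing until the stop.

Request:
drive_tool(plan=[{"x": 0, "y": 0.05, "z": 0, "ax": 0, "ay": 0, "az": 0, "hand": 0}, {"x": 0, "y": 0.1, "z": 0, "ax": 0, "ay": 0, "az": 0, "hand": 0}, {"x": 0, "y": 0.14, "z": 0, "ax": 0, "ay": 0, "az": 0, "hand": 0}, {"x": 0, "y": 0.14, "z": 0, "ax": 0, "ay": 0, "az": 0, "hand": 0}])

```text
clock: 6.2
eef_pos: [430.3, 144.8, 54.3]
tcp_rot: [-3.134, -0.002, 2.918]
contact_force: [3.5, -33.2, 1.6]
opening: -0.003
grasp_force: 16.3
```

Request:
drive_tool(plan=[{"x": 0, "y": 0.04, "z": 0, "ax": 0, "ay": 0, "az": 0, "hand": 0}, {"x": 0, "y": 0.08, "z": 0, "ax": 0, "ay": 0, "az": 0, "hand": 0}, {"x": 0, "y": 0.08, "z": 0, "ax": 0, "ay": 0, "az": 0, "hand": 0}])

```text
clock: 6.5
eef_pos: [430.3, 146.3, 53.9]
tcp_rot: [-3.13, -0.003, 2.919]
contact_force: [7.1, -52.3, 1.7]
opening: 0.002
grasp_force: 24.7
```

Force climbed to 52 N with no more travel, so the bolt is at its stop. I'll back off, rise and move over the knob.

Request:
drive_tool(plan=[{"x": 0, "y": -0.3, "z": 0, "ax": 0, "ay": 0, "az": 0, "hand": 0}, {"x": 0, "y": -0.6, "z": 0, "ax": 0, "ay": 0, "az": 0, "hand": 0}, {"x": 0, "y": -0.6, "z": -0.5, "ax": 0, "ay": 0, "az": 0, "hand": 0}, {"x": -0.1, "y": -0.6, "z": -1.0, "ax": 0, "ay": 0, "az": 0, "hand": 0}, {"x": -0.2, "y": -0.1, "z": -1.0, "ax": 0, "ay": 0, "az": 0, "hand": 0}, {"x": -0.2, "y": 0.2, "z": -1.0, "ax": 0, "ay": 0, "az": 0, "hand": 0}, {"x": -0.2, "y": 0.2, "z": -1.0, "ax": 0, "ay": 0, "az": 0, "hand": 0}])

```text
clock: 7.2
eef_pos: [445.3, 161.8, 105.0]
tcp_rot: [3.141, 0.001, 2.917]
contact_force: [-0.5, -0.1, 0.3]
opening: 0.001
grasp_force: 0.0
```

```bash
python3 - <<'E'
from h import *
import cv2
s=monitor.sense(); print(s["eef_pos"],s["contact_force"])
d=s["eef_pos"][:2]-[464,26]; a=np.radians(-12.9);X=np.array([np.cos(a),np.sin(a)]);print("o",-d@X,"s",d@[-X[1],X[0]])
a=imaging.grab_frame("scene")
cv2.imwrite("pics/m5.png",cv2.resize(a[160:240,220:320,::-1],(750,600),interpolation=cv2.INTER_CUBIC))
c=imaging.camera_info("scene"); 
for t in (34,38,42):
    P=np.append(np.array([464,26])-58*X+(85+t)*np.array([-X[1],X[0]]),68); p=c["mtx"]@(c["R"]@P+c["t"]); p=p[:2]/p[2]; print(t,((p-[220,160])*7.5).round())
E
```

```text
[445.26756416 161.75571885 105.00864509] [-0.48814819 -0.11630477  0.34475166]
o 48.56713151250085 s 128.147388154573
34 [421. 356.]
38 [419. 362.]
42 [417. 367.]
```

View pics/m5.png

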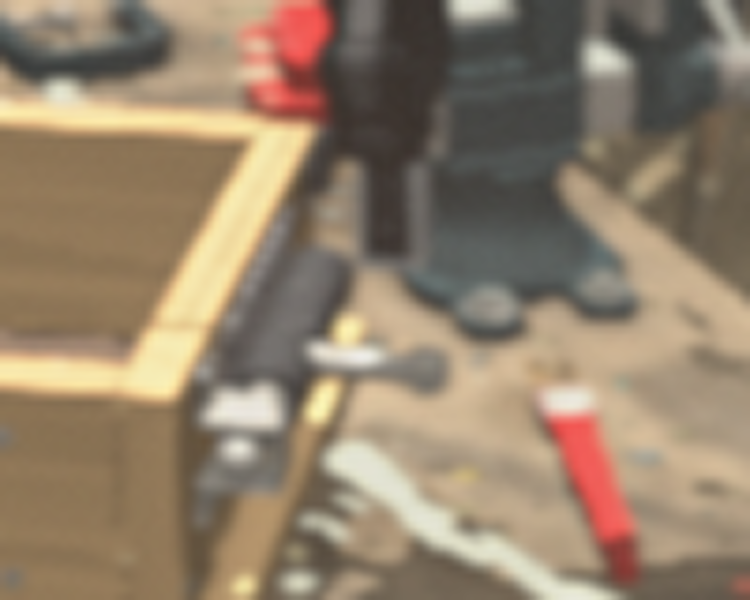

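The knob is at (428,368), which matches full travel (row 367), with the finger above it. Now I'll press it down.

Request:
drive_tool(plan=[{"x": 0, "y": 0, "z": 0.4, "ax": 0, "ay": 0, "az": 0, "hand": 0}, {"x": 0, "y": 0, "z": 0.6, "ax": 0, "ay": 0, "az": 0, "hand": 0}, {"x": 0, "y": 0, "z": 0.75, "ax": 0, "ay": 0, "az": 0, "hand": 0}, {"x": 0, "y": 0, "z": 0.85, "ax": 0, "ay": 0, "az": 0, "hand": 0}, {"x": 0, "y": 0, "z": 0.95, "ax": 0, "ay": 0, "az": 0, "hand": 0}, {"x": 0, "y": 0, "z": 1.0, "ax": 0, "ay": 0, "az": 0, "hand": 0}])

```text
clock: 7.85
eef_pos: [445.0, 160.2, 54.8]
tcp_rot: [3.141, 0.0, 2.915]
contact_force: [0.6, -0.3, 2.4]
opening: 0.003
grasp_force: 0.7
```

Request:
drive_tool(plan=[{"x": 0, "y": 0, "z": 0.08, "ax": 0, "ay": 0, "az": 0, "hand": 0}, {"x": 0, "y": 0, "z": 0.14, "ax": 0, "ay": 0, "az": 0, "hand": 0}, {"x": 0, "y": 0, "z": 0.2, "ax": 0, "ay": 0, "az": 0, "hand": 0}, {"x": 0, "y": 0, "z": 0.2, "ax": 0, "ay": 0, "az": 0, "hand": 0}])

```text
clock: 8.25
eef_pos: [444.5, 160.2, 44.7]
tcp_rot: [-3.141, -0.0, 2.915]
contact_force: [-0.0, 0.1, -0.1]
opening: -0.001
grasp_force: 0.0
```

Request:
drive_tool(plan=[{"x": 0, "y": 0, "z": 0.05, "ax": 0, "ay": 0, "az": 0, "hand": 0}, {"x": 0, "y": 0, "z": 0.1, "ax": 0, "ay": 0, "az": 0, "hand": 0}, {"x": 0, "y": 0, "z": 0.1, "ax": 0, "ay": 0, "az": 0, "hand": 0}])

```text
clock: 8.55
eef_pos: [444.5, 160.2, 39.7]
tcp_rot: [-3.141, -0.0, 2.915]
contact_force: [0.4, -0.1, 0.7]
opening: -0.004
grasp_force: 0.0
```

Request:
drive_tool(plan=[{"x": 0, "y": 0, "z": 0.05, "ax": 0, "ay": 0, "az": 0, "hand": 0}, {"x": 0, "y": 0, "z": 0.1, "ax": 0, "ay": 0, "az": 0, "hand": 0}, {"x": 0, "y": 0, "z": 0.1, "ax": 0, "ay": 0, "az": 0, "hand": 0}])

```text
clock: 8.85
eef_pos: [445.2, 160.4, 36.3]
tcp_rot: [3.141, 0.001, 2.915]
contact_force: [-6.3, -1.9, 28.6]
opening: 0.0
grasp_force: 12.8
```

28 N at tip height 36 mm matches the knob's lower stop. I'll retreat clear and check.

Request:
drive_tool(plan=[{"x": 0.1, "y": 0, "z": -0.3, "ax": 0, "ay": 0, "az": 0, "hand": 0}, {"x": 0.5, "y": 0, "z": -0.9, "ax": 0, "ay": 0, "az": 0, "hand": 0}, {"x": 1.0, "y": 0.3, "z": -1.6, "ax": 0, "ay": 0, "az": 0, "hand": 0}, {"x": 1.4, "y": 1.0, "z": -2.3, "ax": 0, "ay": 0, "az": 0, "hand": 0}, {"x": 1.6, "y": 1.7, "z": -2.9, "ax": 0, "ay": 0, "az": 0, "hand": 0}, {"x": 1.6, "y": 2.5, "z": -3.2, "ax": 0, "ay": 0, "az": 0, "hand": 0}, {"x": 1.6, "y": 3.3, "z": -3.2, "ax": 0, "ay": 0, "az": 0, "hand": 0}, {"x": 1.6, "y": 3.3, "z": -3.2, "ax": 0, "ay": 0, "az": 0, "hand": 0}])

```text
clock: 9.65
eef_pos: [405.3, 343.6, 196.0]
tcp_rot: [3.137, 0.002, 2.918]
contact_force: [0.3, -0.8, -0.2]
opening: -0.001
grasp_force: 0.0
```

```bash
python3 - <<'E'
from h import *
import cv2
s=monitor.sense(); print(s["clock"],s["eef_pos"],s["contact_force"])
a=imaging.grab_frame("scene")[160:240,220:320];b=imaging.grab_frame("top")[120:245,185:310]
cv2.imwrite("pics/m6.png",np.hstack([cv2.resize(x[:,:,::-1],(400,400),interpolation=cv2.INTER_CUBIC) for x in(a,b)]))
E
```

```text
9.65 [405.34254695 343.60367434 196.03459678] [ 0.31517959 -0.79144051 -0.20955465]
```

View pics/m6.png

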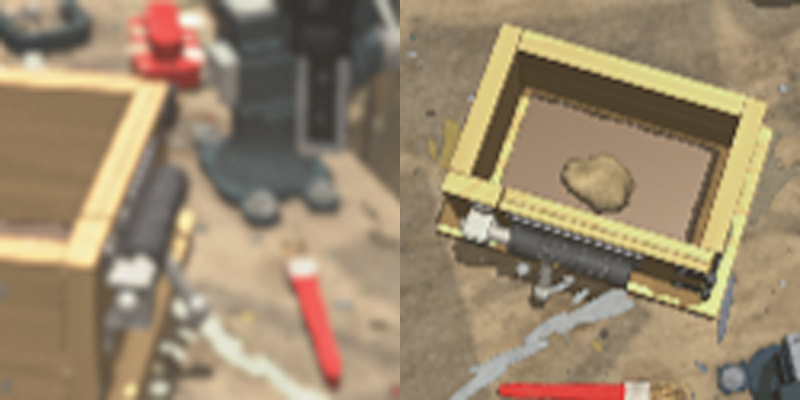

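The gate is flush, the bolt is in the keeper, and the knob is turned down (left panel about (195,305), right panel about (545,292)). The rock and brush haven't moved, and the hand is clear.

```bash
python3 -c "
from rig import r
print(r.sign_off())"
```

```text
the job is handed in; nothing more can be done
None
```

The job is handed in: the gate is shut, the bolt is pushed fully into the keeper, the knob is pressed down into its notch, the rock and brush are where they were, and the hand is clear (about 10 s of the 51 s used; no verdict was returned).

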